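Dispense the orange roller from the two-lane feeder

TASK

Deliver the orange roller: push the blue catch tray sideways by its post until it is right against the end stop under the lane that holds the orange roller, then press down that lane's yellow paddle so that the gate lifts and the roller rolls into the tray, and let the paddle come back up. Do not touch or pick up the rollers, do not press the other lane's paddle, and leave the black roller and everything else on the table where they are.

Things in the scene. Friction and masses are not known exactly. Their poses are not given: they have to be found in the camera images.
- feeder: Roller feeder, base 270 x 250 x 10 mm. Origin: centre of its underside; x points downhill along the lanes (to the tray), y to the left lane, z up. Lane centres y = +65 (left), -65 (right), 56 wide inside; floor slopes 0.21 rad from x = -40 to the open lip at x = 60, z = 52. Wall tops up to 102, blue pivot cheeks (x = -44..-26) up to 135. Rubber end stops x = 73..129, y = +-114, 28 high.
- lever_left (a joint): Rocker over the left lane, hinged at feeder x = -40, z = 120: yellow paddle at the rear (robot) end, clear gate at the front end, before the roller. Rad: 0 = gate shut; 0.45 = stop, paddle 30 mm lower, gate 30 mm higher. From about 0.31 the roller passes and rolls out by itself within 1 s. A spring shuts it when let go; the paddle takes 3 N to start, 8 N at the stop.
- lever_right (a joint): The same lever over the right lane.
- paddle_left (a point): Centre of the top face of the left lever's yellow paddle (34 x 36 mm, 6 thick), at feeder (-100, +65, 148) mm with the gate shut; it moves with the lever: at the stop about 30 mm lower and 6 mm further back (-x of the feeder).
- paddle_right (a point): The same point on the right lever's yellow paddle, at feeder (-100, -65, 148) mm with the gate shut.
- tray (a joint): Slide of the blue catch tray along the feeder's y axis in front of the lane lips, in m: 0 = midway between the lanes, +0.065 = against the left stop, right under the left lane's lip, -0.065 = against the right stop, right under the right lane's lip. It stays where it is left; pushing takes about 2 N.
- tray_post (a point): Centre of the top of the red-topped steel push post on the tray's far wall: 18 mm wide (feeder y), 11 thick, at feeder x = 141, top at z = 118; the post stands free above the tray's far rim (z = 72). Moves with the tray. Push it sideways.
- tray_floor (a point): Centre of the tray's inner floor, at feeder x = 101, z = 19. The tray is 70 (x) by 76 (y) mm outside, walls 4 thick; its side walls rise to z = 59, the wall at the chute to z = 40.
- orange_roller: The wanted part: loose orange roller, 30 mm diameter, 50 long, 60 g, lying across its lane behind the gate (left or right lane, varies). Origin at its centre, y along its axis; starts at feeder x = 1, z = 80.
- black_roller: The other part: same size in black rubber, lying in the other lane. Must stay there.
- glue: Bystander, loose: yellow glue bottle with a white cap, 52 mm across, height 130 mm. Origin: on its underside.
- screwdriver: Bystander, loose: screwdriver lying flat.
- offcut: Bystander, loose: chipboard offcut with a white face, 100 x 60 x 18 mm. Origin: on its underside.
- cup: Bystander, loose: black plastic cup, 76 mm across, height 90 mm. Origin: on its underside.
- wrench: Bystander, loose: wrench lying flat.
- jar: Bystander, loose: jar with blue lid, 60 mm across, height 70 mm. Origin: on its underside.
- spare_wheel: Bystander, loose: green disc wheel lying flat, 60 mm across, height 24 mm. Origin: on its underside.

How it is judged:
By the outcome, as a careful person would: the job done as asked, in the order asked, and still so for the second after the job is handed in, with the robot touching nothing.
It also fails if it takes over 42 s, if anything falls off the work surface, if the arm or the gripper's body presses on something with over 40 N, if the wrist force passes 120 N, or if a joint passes its speed limit or range.

ROBOT

A 7-joint arm with a two-finger parallel gripper is mounted at the origin on the work surface. World frame = base frame: x ahead of the robot, y to its left, z up, the work surface at z = 0. Lengths are in mm, angles in rad, forces in N, time in s.
With the tool pointing down it reaches from about 400 to 875 mm from the base axis. Payload 19.3 kg.
Tool frame: the origin (TCP) lies at the very end of the fingers, on their centre line; the grasp point (between the pads) lies env.hold_point_z behind it (env.hold_point_z is the distance from the TCP to the grasp point, in mm); z points along the fingers, y is the direction in which the jaws open and shut (so a half turn about z gives the same grasp; the last joint's range is limited). The gripper opens to 85 mm and grips with 20 to 120 N. Pads are 22 mm wide; open, the fingers measure 114 mm over their backs; the gripper's body (76 mm by 85 mm) begins 54 mm behind the grasp point. The pads swing forward as they close: fully open they stand 13 mm farther back than shut.
Start: joints at [1.275, 0.521, -0.036, 1.599, 0.021, 1.021, -0.113], TCP at [139.901, -609.132, 203.191] pointing down, gripper open.
Joint ranges: [-2.91, 2.91], [-0.3, 2.13], [-1.5, 1.42], [0.17, 2.43], [-1.26, 4.41], [0.16, 1.93], [-2.52, 2.52]. Speed limits (rad/s): [1.89, 1.89, 2.39, 2.39, 3.01, 3.01, 3.01].

INTERFACE

Orientations are given as a 3x3 rotation matrix whose columns are the frame's x, y, z axes.
In Python, from cell import env gives the robot as it stands.
- The arm moves only by the tool servo_tool, never from a script. Its argument "motion" is a list of rows, each an object with "dp": the shift along the world's x, y, z in cm, a list of three; "twist": the turn, a rotation vector about the world's x, y, z in degrees, a list of three; "jaw": the finger opening in cm, from 0 to 8.54. A call has 1 to 20 rows; each row is the pose to reach, as a shift and turn from the pose commanded when the call began; what a row does not reach only later rows make up. A row lasts 1/12 s, in which the tool goes at most 41.7 mm and 7.16 degrees, less where a joint would pass 70% of its speed; a pose out of reach is approached as far as the arm can. A call with a gripper value outside its range is refused whole. The fingers move at their own pace and stop on an object; "grip_force" is the grip in N (left out, the last holds). Time passes only in rows, so rows that repeat a pose let the fingers close. It gives the time, the measured TCP pose, the force and the opening at its end, in the units of the state.
- env.state(): the state, without advancing time (a new reading comes with each control period).
- env.snapshot(name): name is "scene" or "top" or "wrist"; returns a dict with "frame" (420x560x3 uint8, blue, green, red), "K" (3x3 intrinsics, pixels), "world_to_cam" (4x4, takes a point from world to camera coordinates); the wrist camera has in their place "mount" (4x4, takes a point from camera to tool coordinates, whose origin is the TCP and whose axes are the flange's). Camera axes: x right, y up, looking along -z (the intrinsics and any distortion apply to the point x, -y, -z); pixel columns grow to the right and rows downward; lengths in mm; the calibration is good to about 2 mm. The wrist camera is an equidistant fisheye: a pixel r from the principal point sees the ray r / f radians off the axis. A picture is of the moment at which its call begins: read the wrist's pose just before it. There is no depth.
- env.job_done(): hands the job in, once; it reports no verdict.
The state is a dict: "time": time; "q": joint angles; "joint_vel": joint speeds; "joint_torque": joint torques, N m; "tool_pos": TCP position; "orientation": TCP orientation; "ft_force": force on the tool from outside, world axes, zero at the start; "moment": the same for the moment, N m; "opening": finger opening in mm.
Only numpy, scipy, OpenCV 4.12 (cv2) and the standard library are available. Lean on these libraries where they do the work, as an engineer would, in place of code of your own. Each camera call takes 0.05 s, during which the arm holds its last target. There are 200 camera calls.

## Working session

There is one attempt and no reset: what is moved stays moved. The work goes in short steps, Python scripts to look and compute and a tool call to move; the robot and the scene stay as the last step left them, time stands still between calls to the robot, and variables do not carry over. Pictures are saved under pics/ and viewed, about 8 in all and at most 12, crops included, and the job is handed in when it is done.

Besides the shell and the picture viewer there is one more tool, called after "Request:" as name(argument=value, ...), one argument or row to a line, values as JSON. servo_tool: Moves the arm, as the interface text tells. Its arguments: {"type":"object","properties":{"motion":{"type":"array"},"grip_force":{"type":"number"}},"required":["motion"]}

```bash
mkdir -p pics
cat > h.py <<'E'
import numpy as np, cv2
from cell import env
def ray(s,u,v):
    K=np.array(s['K']);M=np.array(s['world_to_cam'])
    d=np.linalg.inv(K)@[u,v,1]; d=np.array([d[0],-d[1],-d[2]])
    R=M[:3,:3]; return -R.T@M[:3,3], R.T@d
def onz(s,u,v,z):
    o,d=ray(s,u,v); return o+d*(z-o[2])/d[2]
def proj(s,p):
    K=np.array(s['K']);M=np.array(s['world_to_cam'])
    c=M[:3,:3]@np.array(p)+M[:3,3]; q=K@[c[0],-c[1],-c[2]]; return q[:2]/q[2]
E
python3 - <<'E'
from h import *
import pickle
S={n:env.snapshot(n) for n in('scene','top')}
pickle.dump(S,open('s0.pkl','wb'))
for n in S: cv2.imwrite(f'pics/{n}0.png',S[n]['frame']); print(n,S[n]['K'],ray(S[n],280,210))
s=env.state();print(s['time'],s['tool_pos'],s['orientation'],s['ft_force'],env.hold_point_z)
E
```

```text
scene [[458.51190984   0.         280.00975252]
 [  0.         458.51190984 210.15618386]
 [  0.           0.           1.        ]] (array([1227.82839733, -856.52396593,  831.86943249]), array([-0.53718396,  0.64961486, -0.53799075]))
top [[471.17140206   0.         280.34251309]
 [  0.         471.17140206 205.11592856]
 [  0.           0.           1.        ]] (array([ 421.66459001,    2.84739707, 1382.37464926]), array([ 0.07331218,  0.0106632 , -0.99730617]))
0.1 [ 139.83784185 -608.81176208  202.69681254] [[ 9.74609370e-01  2.23911784e-01 -2.97241949e-04]
 [ 2.23911970e-01 -9.74608888e-01  9.71949495e-04]
 [-7.20637002e-05 -1.01382712e-03 -9.99999483e-01]] [ 0.60910887 -0.33710796 -0.04875522] 18.700000000000003
```

View pics/scene0.png

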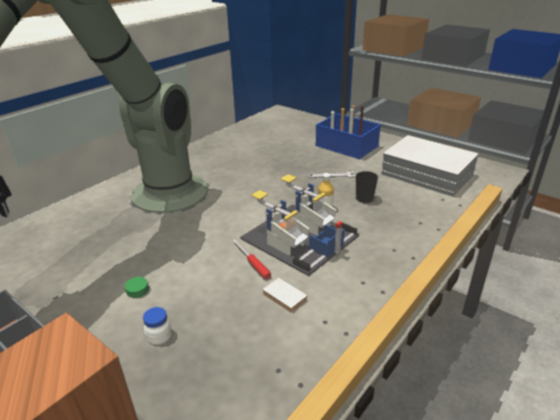

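View pics/top0.png

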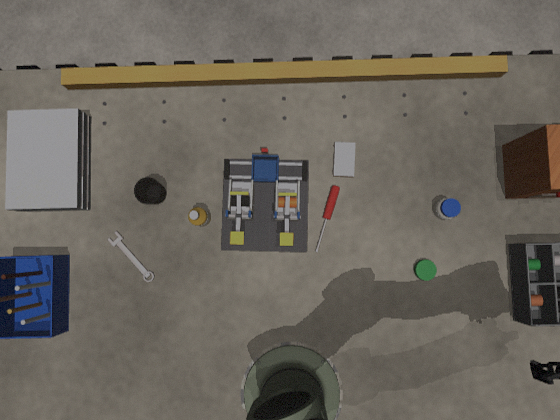

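The top view shows the feeder at about (265,205). The orange roller is in the image-right lane (288,202), which is the robot's right, and the tray (265,168) is near mid. The post's red top is at (264,150), and the paddles are at (237,238) and (287,239). Next I'll measure these.

Run:
```python
from h import *
import pickle
S=pickle.load(open('s0.pkl','rb'));s=S['top'];f=s['frame']
hsv=cv2.cvtColor(f,cv2.COLOR_BGR2HSV)
def blobs(lo,hi,box,z,name):
    m=cv2.inRange(hsv,np.array(lo),np.array(hi)); k=np.zeros_like(m);x0,y0,x1,y1=box;k[y0:y1,x0:x1]=m[y0:y1,x0:x1]
    n,_,st,c=cv2.connectedComponentsWithStats(k)
    for i in range(1,n):
        if st[i,4]>8: print(name,st[i],c[i].round(1),onz(s,*c[i],z).round(1))
blobs((22,120,100),(34,255,255),(220,225,310,250),148,'paddle')
blobs((5,120,120),(18,255,255),(220,180,310,225),80,'orange')
blobs((0,120,80),(4,255,255),(240,140,290,160),118,'post')
blobs((170,120,80),(180,255,255),(240,140,290,160),118,'post')
blobs((100,120,40),(125,255,255),(240,145,290,190),59,'tray')
g=cv2.resize(f[135:260,200:350],None,fx=5,fy=4.8,interpolation=cv2.INTER_CUBIC);cv2.imwrite('pics/c1.png',g)
# base corners
for u,v in((221,251),(308,251)): print(onz(s,u,v,10).round(1))
```

```text
paddle [230 231  14  14 181] [236.5 237.5] [443.1 131.5 148. ]
paddle [280 232  13  14 170] [285.9 238.9] [436.4   2.5 148. ]
orange [278 198   7   9  53] [280.8 202.1] [539.4  14.1  80. ]
orange [290 198   7   9  59] [292.8 201.9] [538.9 -19.3  80. ]
post [261 148   7   4  24] [264.1 149.6] [680.5  55.6 118. ]
tray [256 155  22   2  30] [265.  155.7] [675.   55.7  59. ]
tray [252 158  27  24 526] [264.8 170. ] [633.9  57.3  59. ]
[407.7 191.8  10. ]
[401.4 -60.6  10. ]
```

View pics/c1.png

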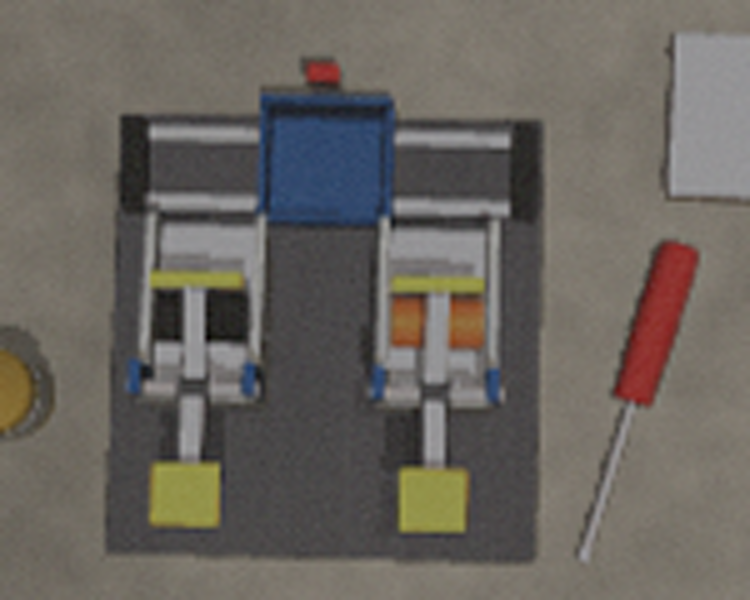

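Paddle spacing is 129 mm against 130 given, feeder yaw is about -0.052 rad and the origin is about (539.6, 61.8). That predicts the post within 1 mm, so the measurements agree. Orange is in the right lane, so the tray must go -y. I'll go above the +y side of the post with the jaws shut.

Request:
servo_tool(
  motion=[
    {"dp":[2.7,3.5,0],"twist":[0,0,-1],"jaw":0},
    {"dp":[5.4,7,0],"twist":[0,0,-2],"jaw":0},
    {"dp":[8.1,10.5,0],"twist":[0,0,-3],"jaw":0},
    {"dp":[10.8,14,0],"twist":[0,0,-4],"jaw":0},
    {"dp":[13.5,17.5,0],"twist":[0,0,-5],"jaw":0},
    {"dp":[16.2,21,0],"twist":[0,0,-6],"jaw":0},
    {"dp":[18.9,24.5,0],"twist":[0,0,-7],"jaw":0},
    {"dp":[21.6,28,0],"twist":[0,0,-8],"jaw":0},
    {"dp":[24.3,31.5,0],"twist":[0,0,-9],"jaw":0},
    {"dp":[27,35,0],"twist":[0,0,-10],"jaw":0},
    {"dp":[29.7,39,0],"twist":[0,0,-11],"jaw":0},
    {"dp":[32.4,42.5,0],"twist":[0,0,-12],"jaw":0},
    {"dp":[35,46,0],"twist":[0,0,-13],"jaw":0},
    {"dp":[38,50,0],"twist":[0,0,-14],"jaw":0},
    {"dp":[41,54,0],"twist":[0,0,-15],"jaw":0},
    {"dp":[44,58,0],"twist":[0,0,-16],"jaw":0},
    {"dp":[47,62,0],"twist":[0,0,-16],"jaw":0},
    {"dp":[50,66,0],"twist":[0,0,-16],"jaw":0},
    {"dp":[53,70,0],"twist":[0,0,-16],"jaw":0},
    {"dp":[54.3,71.4,0],"twist":[0,0,-16],"jaw":0},
  ],
)

```text
time: 1.77
tool_pos: [644.4, 56.5, 202.9]
orientation: [[0.999, -0.053, -0.0], [-0.053, -0.999, -0.0], [-0.0, 0.0, -1.0]]
ft_force: [-0.1, 0.0, 0.1]
opening: -0.2
```

Request:
servo_tool(
  motion=[
    {"dp":[0,0,0]},
    {"dp":[0,0,0]},
    {"dp":[0,0,0]},
    {"dp":[0,0,0]},
  ],
)

```text
$.motion[0]: bad value
```

Request:
servo_tool(
  motion=[
    {"dp":[0,0,0],"twist":[0,0,0],"jaw":0},
    {"dp":[0,0,0],"twist":[0,0,0],"jaw":0},
    {"dp":[0,0,0],"twist":[0,0,0],"jaw":0},
    {"dp":[0,0,0],"twist":[0,0,0],"jaw":0},
  ],
)

```text
time: 2.1
tool_pos: [643.3, 53.3, 203.1]
orientation: [[0.998, -0.055, -0.0], [-0.055, -0.998, -0.001], [-0.0, 0.001, -1.0]]
ft_force: [0.7, 0.2, -0.3]
opening: -0.1
```

Request:
servo_tool(
  motion=[
    {"dp":[2,2.6,0],"twist":[0,0,0],"jaw":0},
    {"dp":[4,5.2,0],"twist":[0,0,0],"jaw":0},
    {"dp":[4,5.2,0],"twist":[0,0,0],"jaw":0},
    {"dp":[4,5.2,-2],"twist":[0,0,0],"jaw":0},
    {"dp":[4,5.2,-4],"twist":[0,0,0],"jaw":0},
    {"dp":[4,5.2,-6],"twist":[0,0,0],"jaw":0},
    {"dp":[4,5.2,-7],"twist":[0,0,0],"jaw":0},
    {"dp":[4,5.2,-7],"twist":[0,0,0],"jaw":0},
    {"dp":[4,5.2,-7],"twist":[0,0,0],"jaw":0},
  ],
)

```text
time: 2.85
tool_pos: [683.8, 105.9, 133.7]
orientation: [[0.999, -0.054, -0.0], [-0.054, -0.999, -0.0], [-0.0, 0.0, -1.0]]
ft_force: [-0.2, 1.0, 0.4]
opening: -0.1
```

Run:
```python
from h import *
s=env.state();print(s['time'],s['tool_pos'],s['opening'])
c=env.snapshot('scene');print(proj(c,s['tool_pos']),proj(c,[680.5,55.6,118]))
a=c['frame'][150:300,220:420];cv2.imwrite('pics/a2.png',cv2.resize(a,None,fx=4,fy=4,interpolation=cv2.INTER_CUBIC))
```

```text
2.85 [683.76494968 105.94328617 133.69863793] -0.0776415021173789
[348.8184604  209.40021057] [337.84033832 221.58848622]
```

View pics/a2.png

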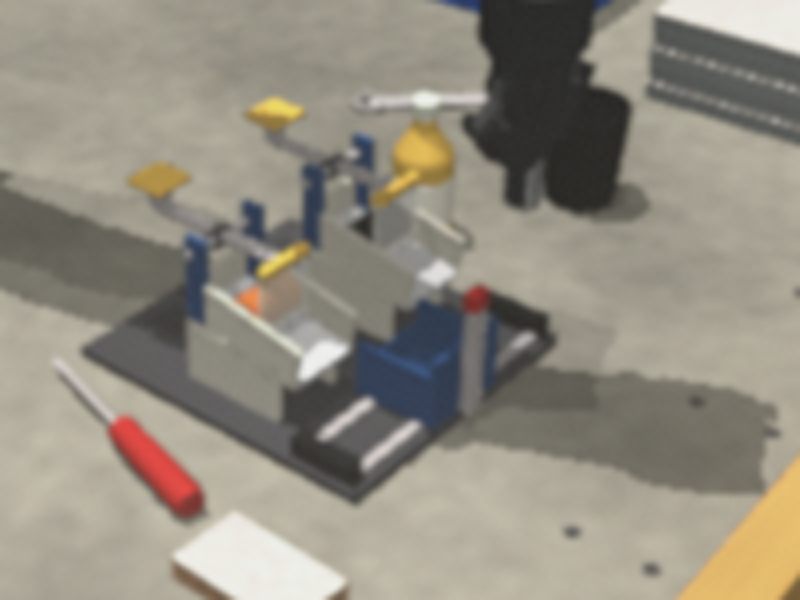

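The post's red top is at about (475,297) in the crop, where I predicted it. The fingertip at about (525,205) looks roughly 7 px higher than the projected TCP. There is nothing beneath it, so I'll descend and check again.

Request:
servo_tool(
  motion=[
    {"dp":[0,0,-1.5],"twist":[0,0,0],"jaw":0},
    {"dp":[0,0,-3],"twist":[0,0,0],"jaw":0},
    {"dp":[0,0,-4.5],"twist":[0,0,0],"jaw":0},
    {"dp":[0,0,-4.5],"twist":[0,0,0],"jaw":0},
    {"dp":[0,0,-4.5],"twist":[0,0,0],"jaw":0},
  ],
)

```text
time: 3.32
tool_pos: [684.0, 106.6, 89.1]
orientation: [[0.999, -0.054, 0.0], [-0.054, -0.999, 0.0], [0.0, -0.0, -1.0]]
ft_force: [-0.5, -0.4, 0.5]
opening: 0.2
```

Run:
```python
from h import *
s=env.state();p=s['tool_pos'];print(s['time'],p,s['opening'])
c=env.snapshot('scene');a=cv2.resize(c['frame'][170:270,300:400],None,fx=6,fy=6,interpolation=cv2.INTER_CUBIC)
for d in(0,20,40):
    u=(proj(c,p+[0,0,d])-[300,170]+.5)*6;cv2.circle(a,tuple(int(x) for x in u),4,(0,255,0),1);print(u)
cv2.imwrite('pics/a3.png',a)
```

```text
3.3167 [683.98204061 106.56673426  89.0953505 ] 0.15793466885403032
[291.34511673 317.54744905]
[293.85945132 282.67593171]
[296.41556192 247.22501933]
```

View pics/a3.png

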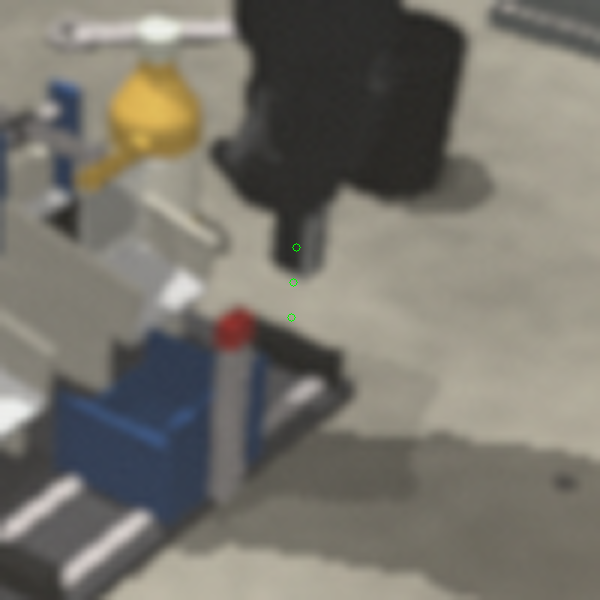

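The visible fingertip at about (297,268) is around 27 mm above the reported TCP (291,318), if it is not displaced sideways. I'll cross-check with the wrist and top views.

Run:
```python
from h import *
s=env.state();p=np.array(s['tool_pos']);R=np.array(s['orientation'])
w=env.snapshot('wrist');t=env.snapshot('top');K=w['K'];M=np.array(w['mount']);f=w['frame']
print(M.round(3).tolist(),K[0][0])
def wp(x): # tool point->pixel
    c=M[:3,:3].T@(np.array(x)-M[:3,3]);v=np.array([c[0],-c[1],-c[2]])
    th=np.arctan2(np.hypot(v[0],v[1]),v[2]);a=np.arctan2(v[1],v[0]);r=K[0][0]*th
    return K[0][2]+r*np.cos(a),K[1][2]+r*np.sin(a)
im=f.copy()
for z in(0,-27): 
    u=wp([0,0,z]);print('tcp',z,u);cv2.circle(im,tuple(int(x) for x in u),4,(0,255,0),1)
u=wp(R.T@([680.5,55.6,118]-p));print('post',u);cv2.circle(im,tuple(int(x) for x in u),4,(255,0,255),1)
g=cv2.resize(t['frame'][110:215,200:300],(400,420),interpolation=cv2.INTER_CUBIC)
for d in(0,73,200):
    q=(proj(t,p+[0,0,d])-[200,110]+.5)*4;cv2.circle(g,tuple(int(x) for x in q),3,(0,255,0),1)
cv2.imwrite('pics/w1.png',np.hstack([im,g])[:, :][:, :960] if 0 else cv2.resize(np.hstack([im,g]),(800,350)))
```

```text
[[0.0, 0.964, 0.266, 68.004], [1.0, -0.0, 0.0, -0.188], [0.0, 0.266, -0.964, -170.067], [0.0, 0.0, 0.0, 1.0]] 325.19226210127806
tcp 0 (np.float64(285.57234038089507), np.float64(249.79224144438285))
tcp -27 (np.float64(285.61970697579585), np.float64(270.38556467804773))
post (np.float64(388.201781902194), np.float64(271.645175988445))
```

View pics/w1.png

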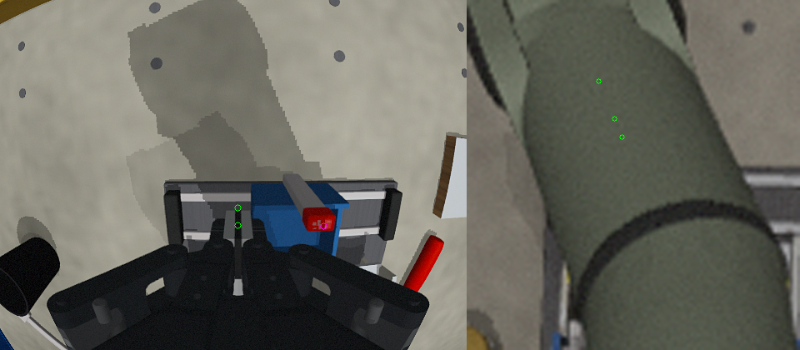

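Run:
```python
from h import *
f=env.snapshot('wrist')['frame']
a=f[210:360,190:390];a=cv2.convertScaleAbs(a,alpha=1.8,beta=30)
cv2.imwrite('pics/w2.png',cv2.resize(a,None,fx=4,fy=4,interpolation=cv2.INTER_CUBIC))
```

```text
(no output)
```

View pics/w2.png

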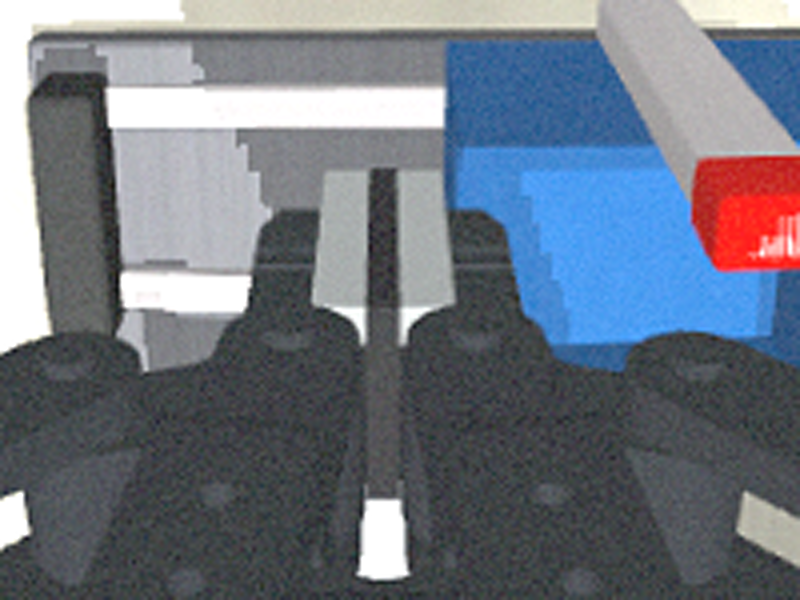

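The wrist view shows narrow grey pads reaching to within a few mm of the TCP, and the post is where predicted. At z=78 either reading of the tip height is safe, because the rim is at 72 and the post top at 118. I'll lower and push gently.

Request:
servo_tool(
  motion=[
    {"dp":[0,0,-1.1],"twist":[0,0,0],"jaw":0},
    {"dp":[0,0,-1.1],"twist":[0,0,0],"jaw":0},
    {"dp":[-0.05,-1,-1.1],"twist":[0,0,0],"jaw":0},
    {"dp":[-0.1,-2,-1.1],"twist":[0,0,0],"jaw":0},
    {"dp":[-0.13,-2.5,-1.1],"twist":[0,0,0],"jaw":0},
    {"dp":[-0.16,-3,-1.1],"twist":[0,0,0],"jaw":0},
    {"dp":[-0.18,-3.5,-1.1],"twist":[0,0,0],"jaw":0},
    {"dp":[-0.21,-4,-1.1],"twist":[0,0,0],"jaw":0},
    {"dp":[-0.23,-4.5,-1.1],"twist":[0,0,0],"jaw":0},
    {"dp":[-0.26,-5,-1.1],"twist":[0,0,0],"jaw":0},
    {"dp":[-0.29,-5.5,-1.1],"twist":[0,0,0],"jaw":0},
    {"dp":[-0.31,-6,-1.1],"twist":[0,0,0],"jaw":0},
    {"dp":[-0.31,-6,-1.1],"twist":[0,0,0],"jaw":0},
  ],
)

```text
time: 4.6
tool_pos: [680.6, 45.1, 77.2]
orientation: [[0.999, -0.055, -0.0], [-0.055, -0.999, -0.001], [-0.0, 0.001, -1.0]]
ft_force: [0.8, -1.0, -0.2]
opening: 0.2
```

Run:
```python
from h import *
c=env.snapshot('scene');f=c['frame'];h=cv2.cvtColor(f,cv2.COLOR_BGR2HSV)
m=cv2.inRange(h,(0,130,70),(6,255,255))|cv2.inRange(h,(172,130,70),(180,255,255));m[:, :310]=0;m[:,370:]=0;m[:200]=0;m[260:]=0
n,_,st,ce=cv2.connectedComponentsWithStats(m)
print(st[1:],[ (x.round(1),onz(c,*x,116).round(1)) for x in ce[1:]])
```

```text
[[329 227   6   6  27]] [(array([331.1, 229.3]), array([684.8,  15.8, 116. ]))]
```

The post moved, with a finger offset of about 27 mm. About 28 mm remains.

Request:
servo_tool(
  motion=[
    {"dp":[-0.03,-0.5,0],"twist":[0,0,0],"jaw":0},
    {"dp":[-0.05,-1,0],"twist":[0,0,0],"jaw":0},
    {"dp":[-0.08,-1.5,0],"twist":[0,0,0],"jaw":0},
    {"dp":[-0.1,-2,0],"twist":[0,0,0],"jaw":0},
    {"dp":[-0.12,-2.3,0],"twist":[0,0,0],"jaw":0},
    {"dp":[-0.12,-2.4,0],"twist":[0,0,0],"jaw":0},
    {"dp":[-0.13,-2.5,0],"twist":[0,0,0],"jaw":0},
    {"dp":[-0.13,-2.5,0],"twist":[0,0,0],"jaw":0},
  ],
)

```text
time: 5.32
tool_pos: [679.3, 21.4, 77.2]
orientation: [[0.999, -0.054, -0.0], [-0.054, -0.999, -0.0], [-0.0, 0.0, -1.0]]
ft_force: [0.6, 0.7, 0.3]
opening: -0.1
```

Request:
servo_tool(
  motion=[
    {"dp":[-0.01,-0.2,0],"twist":[0,0,0],"jaw":0},
    {"dp":[-0.02,-0.4,0],"twist":[0,0,0],"jaw":0},
    {"dp":[-0.02,-0.4,0],"twist":[0,0,0],"jaw":0},
  ],
)

```text
time: 5.57
tool_pos: [679.1, 17.2, 77.2]
orientation: [[0.999, -0.054, 0.0], [-0.054, -0.999, -0.0], [0.0, 0.0, -1.0]]
ft_force: [0.2, 1.1, -0.4]
opening: 0.4
```

Request:
servo_tool(
  motion=[
    {"dp":[-0.01,-0.15,0],"twist":[0,0,0],"jaw":0},
    {"dp":[-0.02,-0.3,0],"twist":[0,0,0],"jaw":0},
    {"dp":[-0.02,-0.3,0],"twist":[0,0,0],"jaw":0},
  ],
)

```text
time: 5.82
tool_pos: [678.9, 14.2, 77.2]
orientation: [[0.999, -0.054, 0.0], [-0.054, -0.999, -0.0], [0.0, 0.0, -1.0]]
ft_force: [0.1, 0.3, -0.5]
opening: -0.5
```

Request:
servo_tool(
  motion=[
    {"dp":[-0.01,-0.15,0],"twist":[0,0,0],"jaw":0},
    {"dp":[-0.02,-0.3,0],"twist":[0,0,0],"jaw":0},
    {"dp":[-0.02,-0.3,0],"twist":[0,0,0],"jaw":0},
  ],
)

```text
time: 6.07
tool_pos: [678.9, 13.3, 77.3]
orientation: [[0.999, -0.052, 0.001], [-0.052, -0.999, 0.002], [0.0, -0.002, -1.0]]
ft_force: [1.2, 7.3, -1.0]
opening: 0.0
```

```bash
cat >> h.py <<'E'
def post():
    c=env.snapshot('scene');f=c['frame'];h=cv2.cvtColor(f,cv2.COLOR_BGR2HSV)
    m=cv2.inRange(h,(0,130,70),(6,255,255))|cv2.inRange(h,(172,130,70),(180,255,255));m[:, :310]=0;m[:,370:]=0;m[:200]=0;m[260:]=0
    n,_,st,ce=cv2.connectedComponentsWithStats(m)
    i=1+st[1:,4].argmax();print(st[i],ce[i],onz(c,*ce[i],116)); return c
E
python3 -c "
from h import *
c=post();cv2.imwrite('pics/p1.png',cv2.resize(c['frame'][190:280,270:390],None,fx=6,fy=6,interpolation=cv2.INTER_CUBIC))"
```

```text
[322 231   6   7  31] [324.35483871 234.32258065] [683.36944297 -14.73202548 116.        ]
```

View pics/p1.png

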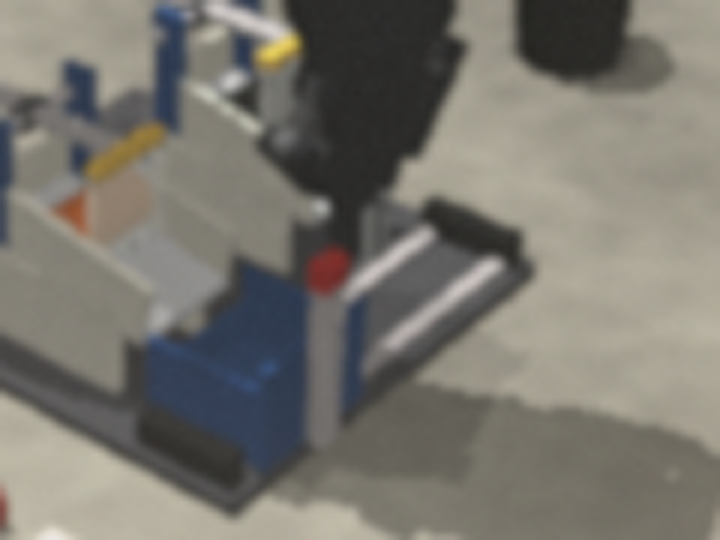

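The tray is flush at the near (right) rubber stop, and the tool stalled with the force up to 7 N, against about 2 N for sliding. I'll press once more briefly, then back off and rise.

Request:
servo_tool(
  motion=[
    {"dp":[-0.01,-0.2,0],"twist":[0,0,0],"jaw":0},
    {"dp":[-0.01,-0.2,0],"twist":[0,0,0],"jaw":0},
    {"dp":[-0.01,-0.2,0],"twist":[0,0,0],"jaw":0},
  ],
)

```text
time: 6.37
tool_pos: [678.8, 12.9, 77.3]
orientation: [[0.999, -0.051, 0.001], [-0.051, -0.999, 0.004], [0.001, -0.004, -1.0]]
ft_force: [2.3, 14.6, -1.4]
opening: -0.0
```

Request:
servo_tool(
  motion=[
    {"dp":[0.05,1,0],"twist":[0,0,0],"jaw":0},
    {"dp":[0.15,3,0],"twist":[0,0,0],"jaw":0},
    {"dp":[0.15,3,0],"twist":[0,0,0],"jaw":0},
    {"dp":[0.15,3,3],"twist":[0,0,0],"jaw":0},
    {"dp":[0.15,3,6],"twist":[0,0,0],"jaw":0},
    {"dp":[0.15,3,9],"twist":[0,0,0],"jaw":0},
    {"dp":[0.15,3,12],"twist":[0,0,0],"jaw":0},
    {"dp":[0.15,3,14],"twist":[0,0,0],"jaw":0},
    {"dp":[0.15,3,14],"twist":[0,0,0],"jaw":0},
  ],
)

```text
time: 7.12
tool_pos: [681.9, 39.6, 222.1]
orientation: [[0.999, -0.054, 0.006], [-0.054, -0.999, 0.0], [0.006, -0.001, -1.0]]
ft_force: [-0.4, -0.6, 0.3]
opening: 0.1
```

```bash
python3 -c "
from h import *
post()"
```

```text
[321 231   7   7  35] [324.05714286 234.14285714] [682.27428912 -14.52975513 116.        ]
```

Request:
servo_tool(
  motion=[
    {"dp":[-3,-0.4,0],"twist":[0,0,0],"jaw":0},
    {"dp":[-6,-0.9,0],"twist":[0,0,0],"jaw":0},
    {"dp":[-9,-1.3,0],"twist":[0,0,0],"jaw":0},
    {"dp":[-12,-1.8,0],"twist":[0,0,0],"jaw":0},
    {"dp":[-15,-2.2,0],"twist":[0,0,0],"jaw":0},
    {"dp":[-18,-2.6,0],"twist":[0,0,0],"jaw":0},
    {"dp":[-21,-3.1,0],"twist":[0,0,0],"jaw":0},
    {"dp":[-24,-3.5,0],"twist":[0,0,0],"jaw":0},
    {"dp":[-25.2,-3.7,0],"twist":[0,0,0],"jaw":0},
    {"dp":[-25.2,-3.7,0],"twist":[0,0,0],"jaw":0},
    {"dp":[-25.2,-3.7,-2],"twist":[0,0,0],"jaw":0},
    {"dp":[-25.2,-3.7,-4],"twist":[0,0,0],"jaw":0},
    {"dp":[-25.2,-3.7,-5.5],"twist":[0,0,0],"jaw":0},
    {"dp":[-25.2,-3.7,-5.5],"twist":[0,0,0],"jaw":0},
    {"dp":[-25.2,-3.7,-5.5],"twist":[0,0,0],"jaw":0},
  ],
)

```text
time: 8.42
tool_pos: [427.9, 2.6, 161.7]
orientation: [[0.999, -0.053, -0.002], [-0.053, -0.999, -0.0], [-0.002, 0.0, -1.0]]
ft_force: [0.2, -0.3, -0.2]
opening: 0.2
```

Run:
```python
from h import *
s=env.state();p=np.array(s['tool_pos']);R=np.array(s['orientation'])
w=env.snapshot('wrist');K=w['K'];M=np.array(w['mount']);im=cv2.convertScaleAbs(w['frame'],alpha=1.5,beta=20)
def wp(x):
    c=M[:3,:3].T@(np.array(x)-M[:3,3]);v=np.array([c[0],-c[1],-c[2]])
    th=np.arctan2(np.hypot(v[0],v[1]),v[2]);a=np.arctan2(v[1],v[0]);r=K[0][0]*th
    return K[0][2]+r*np.cos(a),K[1][2]+r*np.sin(a)
for q in([436.4,2.5,148],[443.1,131.5,148]):
    u=wp(R.T@(np.array(q)-p));print(u);cv2.circle(im,tuple(int(x) for x in u),4,(255,0,255),1)
u=wp([0,0,0]);cv2.circle(im,tuple(int(x) for x in u),4,(0,255,0),1)
c=env.snapshot('scene');g=cv2.resize(c['frame'][130:260,240:340],(323,420),interpolation=cv2.INTER_CUBIC)
cv2.imwrite('pics/w3.png',cv2.resize(np.hstack([im,g]),(800,380)));print(p)
```

```text
(np.float64(285.0364942785602), np.float64(227.82528390093444))
(np.float64(93.37247931952362), np.float64(226.3469623357442))
[427.85399422   2.64536318 161.70193362]
```

View pics/w3.png

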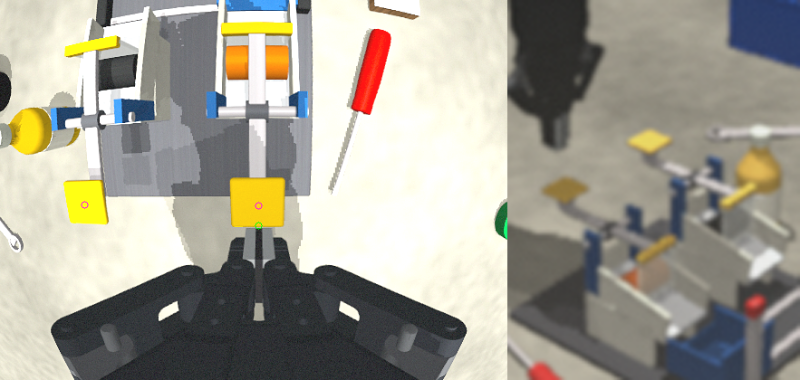

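The wrist view shows the paddle centre at (258,203), predicted (258,205), with the tip just behind it. I'll go 3 mm forward, then down in small steps, watching the force.

Request:
servo_tool(
  motion=[
    {"dp":[0.3,0,0],"twist":[0,0,0],"jaw":0},
    {"dp":[0.3,0,-0.6],"twist":[0,0,0],"jaw":0},
    {"dp":[0.3,0,-1.2],"twist":[0,0,0],"jaw":0},
    {"dp":[0.3,0,-1.8],"twist":[0,0,0],"jaw":0},
    {"dp":[0.3,0,-1.8],"twist":[0,0,0],"jaw":0},
  ],
)

```text
time: 8.93
tool_pos: [430.5, 2.6, 143.0]
orientation: [[0.999, -0.053, -0.002], [-0.053, -0.999, -0.0], [-0.002, 0.0, -1.0]]
ft_force: [0.3, 0.2, -0.1]
opening: -0.1
```

Request:
servo_tool(
  motion=[
    {"dp":[0,0,-0.25],"twist":[0,0,0],"jaw":0},
    {"dp":[0,0,-0.5],"twist":[0,0,0],"jaw":0},
    {"dp":[0,0,-0.5],"twist":[0,0,0],"jaw":0},
  ],
)

```text
time: 9.18
tool_pos: [431.0, 2.6, 138.8]
orientation: [[0.999, -0.053, -0.0], [-0.053, -0.999, 0.0], [-0.0, -0.0, -1.0]]
ft_force: [-0.0, -0.5, 0.1]
opening: -0.3
```

No contact at 139, where 148 was expected. I'll check numerically and visually.

Run:
```python
from h import *
s=env.state();p=np.array(s['tool_pos'])
w=env.snapshot('wrist')['frame'];c=env.snapshot('scene')
a=cv2.resize(c['frame'][140:220,220:300],(480,480),interpolation=cv2.INTER_CUBIC)
for q,col in((p,(0,255,0)),(p+[0,0,27],(0,255,255)),([436.4,2.5,148],(255,0,255))):
    u=(proj(c,q)-[220,140]+.5)*6;cv2.circle(a,tuple(int(x) for x in u),4,col,1)
b=cv2.resize(cv2.convertScaleAbs(w[180:340,230:340],alpha=1.5,beta=20),(320,480),interpolation=cv2.INTER_CUBIC)
cv2.imwrite('pics/d1.png',np.hstack([a,b]))
```

```text
(no output)
```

View pics/d1.png

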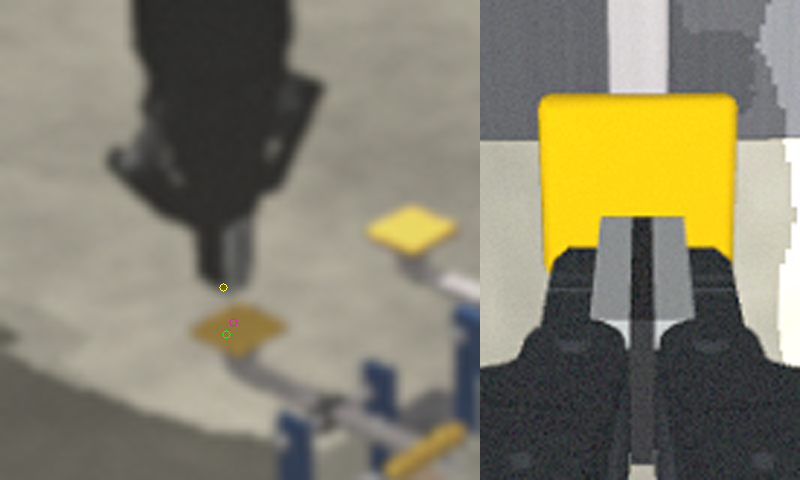

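The fingers really end about 27 mm behind the reported TCP (yellow mark at the visible tip, paddle below it). So contact is expected near TCP z ≈ 121, and lateral alignment is good. I'll continue down.

Request:
servo_tool(
  motion=[
    {"dp":[0,0,-0.6],"twist":[0,0,0],"jaw":0},
    {"dp":[0,0,-1.2],"twist":[0,0,0],"jaw":0},
    {"dp":[0,0,-1.6],"twist":[0,0,0],"jaw":0},
    {"dp":[0,0,-1.6],"twist":[0,0,0],"jaw":0},
  ],
)

```text
time: 9.62
tool_pos: [430.5, 2.6, 122.2]
orientation: [[0.999, -0.053, -0.001], [-0.053, -0.999, -0.0], [-0.001, 0.0, -1.0]]
ft_force: [-0.5, 0.1, -0.7]
opening: 0.2
```

Request:
servo_tool(
  motion=[
    {"dp":[0,0,-0.2],"twist":[0,0,0],"jaw":0},
    {"dp":[0,0,-0.3],"twist":[0,0,0],"jaw":0},
    {"dp":[0,0,-0.3],"twist":[0,0,0],"jaw":0},
  ],
)

```text
time: 9.87
tool_pos: [431.1, 2.6, 120.1]
orientation: [[0.999, -0.054, 0.0], [-0.054, -0.999, 0.0], [0.0, -0.0, -1.0]]
ft_force: [1.2, 0.1, -0.1]
opening: -0.1
```

Request:
servo_tool(
  motion=[
    {"dp":[0,0,-0.2],"twist":[0,0,0],"jaw":0},
    {"dp":[0,0,-0.3],"twist":[0,0,0],"jaw":0},
    {"dp":[0,0,-0.3],"twist":[0,0,0],"jaw":0},
  ],
)

```text
time: 10.12
tool_pos: [430.6, 2.6, 117.0]
orientation: [[0.999, -0.053, -0.001], [-0.053, -0.999, -0.0], [-0.001, 0.0, -1.0]]
ft_force: [-4.3, 0.0, 4.1]
opening: 0.1
```

Contact is at TCP z of about 119. I'll press on, following slightly back.

Request:
servo_tool(
  motion=[
    {"dp":[-0.05,0,-0.3],"twist":[0,0,0],"jaw":0},
    {"dp":[-0.1,0,-0.6],"twist":[0,0,0],"jaw":0},
    {"dp":[-0.2,0,-0.9],"twist":[0,0,0],"jaw":0},
    {"dp":[-0.25,0,-1.2],"twist":[0,0,0],"jaw":0},
    {"dp":[-0.25,0,-1.2],"twist":[0,0,0],"jaw":0},
  ],
)

```text
time: 10.53
tool_pos: [427.9, 2.7, 104.8]
orientation: [[0.999, -0.053, -0.001], [-0.053, -0.999, -0.0], [-0.001, 0.0, -1.0]]
ft_force: [-5.4, 1.0, 4.2]
opening: 0.1
```

Request:
servo_tool(
  motion=[
    {"dp":[-0.1,0,-0.3],"twist":[0,0,0],"jaw":0},
    {"dp":[-0.15,0,-0.6],"twist":[0,0,0],"jaw":0},
    {"dp":[-0.15,0,-0.6],"twist":[0,0,0],"jaw":0},
  ],
)

```text
time: 10.78
tool_pos: [426.9, 2.7, 99.0]
orientation: [[0.999, -0.053, -0.0], [-0.053, -0.999, 0.0], [-0.0, -0.0, -1.0]]
ft_force: [-4.2, 0.7, 6.7]
opening: -0.3
```

```bash
cat >> h.py <<'E'
def rollers(name='wrist'):
    c=env.snapshot(name);h=cv2.cvtColor(c['frame'],cv2.COLOR_BGR2HSV)
    m=cv2.inRange(h,(4,150,110),(15,255,255))
    if name=='scene': m[:200]=0;m[270:]=0;m[:,:260]=0;m[:,350:]=0
    n,_,st,ce=cv2.connectedComponentsWithStats(m)
    for i in range(1,n):
        if st[i,4]>5: print(name,st[i],ce[i].round(1))
    return c
E
python3 -c "
from h import *
rollers();rollers('scene');print(env.state()['time'])"
```

```text
wrist [241   0  24   4  51] [250.6   0.7]
wrist [298   0  27   9  88] [314.2   2.9]
wrist [443  51   4   5   8] [444.4  53. ]
wrist [431  97   5   5   9] [433.2  99.1]
wrist [428 106   5   5   9] [430.2 107.8]
scene [296 229  15  16 122] [303.2 235.6]
10.8833
```

The orange is rolling: scene (286,225) → (303,236). I'll hold for a second and check.

Request:
servo_tool(
  motion=[
    {"dp":[0,0,-0.1],"twist":[0,0,0],"jaw":0},
    {"dp":[0,0,-0.1],"twist":[0,0,0],"jaw":0},
    {"dp":[0,0,-0.1],"twist":[0,0,0],"jaw":0},
    {"dp":[0,0,-0.1],"twist":[0,0,0],"jaw":0},
    {"dp":[0,0,-0.1],"twist":[0,0,0],"jaw":0},
    {"dp":[0,0,-0.1],"twist":[0,0,0],"jaw":0},
    {"dp":[0,0,-0.1],"twist":[0,0,0],"jaw":0},
    {"dp":[0,0,-0.1],"twist":[0,0,0],"jaw":0},
    {"dp":[0,0,-0.1],"twist":[0,0,0],"jaw":0},
    {"dp":[0,0,-0.1],"twist":[0,0,0],"jaw":0},
    {"dp":[0,0,-0.1],"twist":[0,0,0],"jaw":0},
    {"dp":[0,0,-0.1],"twist":[0,0,0],"jaw":0},
  ],
)

```text
time: 11.88
tool_pos: [426.9, 2.7, 98.3]
orientation: [[0.999, -0.053, -0.0], [-0.053, -0.999, 0.0], [-0.0, -0.0, -1.0]]
ft_force: [-3.7, 1.7, 6.4]
opening: -0.0
```

```bash
python3 -c "
from h import *
c=rollers('scene');print(proj(c,[539.6+101-3.4,61.8-5.3-65,34]))
cv2.imwrite('pics/r1.png',cv2.resize(c['frame'][140:290,220:380],None,fx=4,fy=4,interpolation=cv2.INTER_CUBIC))"
```

```text
[311.12190117 251.13715617]
```

View pics/r1.png

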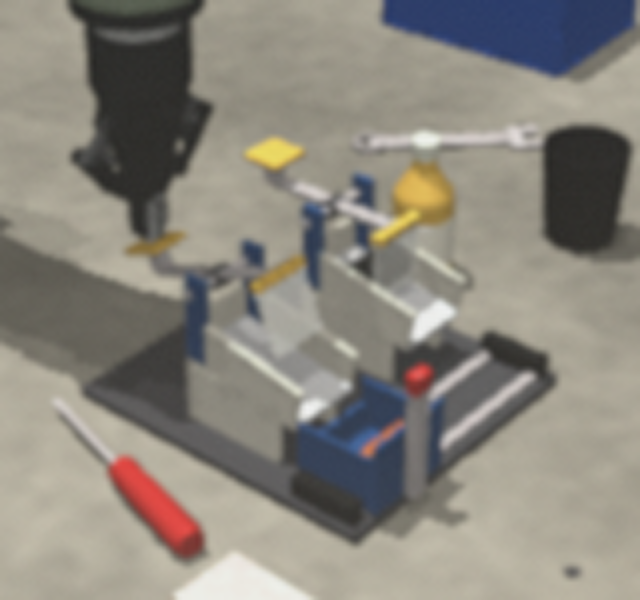

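The roller is in the tray: orange sliver at (380,440) inside the blue walls, and the lane is empty. I'll release the paddle gently.

Request:
servo_tool(
  motion=[
    {"dp":[0.1,0,0.3],"twist":[0,0,0],"jaw":0},
    {"dp":[0.2,0,0.7],"twist":[0,0,0],"jaw":0},
    {"dp":[0.3,0,1.2],"twist":[0,0,0],"jaw":0},
    {"dp":[0.4,0,1.7],"twist":[0,0,0],"jaw":0},
    {"dp":[0.4,0,2.2],"twist":[0,0,0],"jaw":0},
    {"dp":[0.4,0,3],"twist":[0,0,0],"jaw":0},
    {"dp":[0.4,0,5],"twist":[0,0,0],"jaw":0},
    {"dp":[0.4,0,7.5],"twist":[0,0,0],"jaw":0},
    {"dp":[0.4,0,10],"twist":[0,0,0],"jaw":0},
    {"dp":[0.4,0,12],"twist":[0,0,0],"jaw":0},
    {"dp":[0.4,0,12],"twist":[0,0,0],"jaw":0},
    {"dp":[0.4,0,12],"twist":[0,0,0],"jaw":0},
    {"dp":[0.4,0,12],"twist":[0,0,0],"jaw":0},
  ],
)

```text
time: 13.02
tool_pos: [430.8, 2.5, 217.9]
orientation: [[0.999, -0.054, -0.0], [-0.054, -0.999, -0.0], [-0.0, 0.0, -1.0]]
ft_force: [-0.0, -0.3, -0.3]
opening: 0.3
```

```bash
python3 -c "
from h import *
post();rollers('wrist')
c=env.snapshot('scene');w=env.snapshot('wrist')
g=cv2.resize(c['frame'][140:290,220:380],(400,375),interpolation=cv2.INTER_CUBIC)
cv2.imwrite('pics/f1.png',np.hstack([g,cv2.resize(w['frame'],(400,375))]));print(env.state()['ft_force'])"
```

```text
[321 231   7   7  36] [324.08333333 233.88888889] [681.67345055 -13.52244066 116.        ]
wrist [261   0  46   3  85] [284.6   0.5]
[ 0.03587699  0.31606652 -0.44337848]
```

View pics/f1.png

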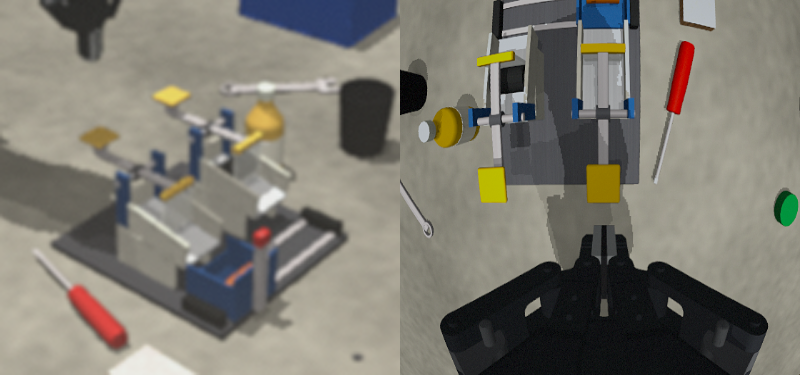

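The paddle is back up, the gate is shut, the orange roller is in the tray at the stop, and the black roller is still in its lane. The arm is clear, so I'm handing in.

```bash
python3 -c "
from cell import env
print(env.job_done())"
```

```text
the job is handed in; nothing more can be done
None
```

The orange roller is in the blue tray, and the job was handed in at about 13 s on the robot clock, with no verdict reported.

- **Tray:** I pushed it by its post against the right end stop. The tool stalled there, with the force rising to 15 N against about 2 N for sliding. The post stayed put after I backed off, within about 1 mm in the camera measurement.
- **Paddle:** I pressed the right paddle about 20 mm, at about 7 N vertical and 4 N sideways. The roller rolled out, and I let the paddle come back up.
- **Last checks:** The final pictures show the orange roller in the tray, the right gate shut, the black roller still in the left lane and the bystanders in view undisturbed. The arm was clear and touching nothing. I did not take a final full top view, so the jar was not rechecked.

Two measurements disagreed:
- **Fingertip height:** The visible fingertips end about 27 mm short of the reported TCP. The paddle contact confirmed this, coming at a reported height of about 119 mm instead of 148 mm. I placed the contact by force.
- **Post position:** The scene camera put the post 3–5 mm away from the position expected at the stop. I relied on the force rise and the picture to judge that the tray was against the stop.

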